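# Dispense one spacer and nudge it to the pick-up pad

## Robot

A 7-joint arm with a two-finger parallel gripper is mounted at the origin on a cart in front of the work surface, level with it; the furniture and walls round the work are solid. World frame = base frame: x ahead of the robot, y to its left, z up, the work surface at z = 0. Lengths are in m, angles in rad, forces in N, time in s.
With the tool pointing down it reaches from about 0.35 to 0.9 m from the base axis. Payload 7.2 kg.
Tool frame: the origin (TCP) lies on the centre line of the jaws, within the pads' length; the fingertips stand 17 mm ahead of it and the grasp point (between the pads) lies 2 mm behind it; z points along the fingers, y is the line along which they close (so a half turn about z gives the same grasp; the last joint's range is limited). The gripper opens to 85 mm and grips with 20 to 120 N. Pads are 22 mm wide; open, the fingers measure 114 mm over their backs; the gripper's body (76 mm by 85 mm) begins 54 mm behind the grasp point. The pads swing forward as they close: fully open they stand 13 mm farther back than shut.
Start: joints at [-1.38, 0.411, -0.013, 1.596, 0.006, 1.134, -0.082], TCP at [0.16, 0.604, 0.248] pointing down, gripper open.
Joint ranges: [-2.95, 2.95], [-0.29, 1.99], [-1.47, 1.44], [0.14, 2.54], [-1.03, 4.17], [0.13, 1.85], [-2.86, 2.86]. Speed limits (rad/s): [2.39, 2.39, 3.01, 3.01, 3.14, 3.14, 3.14].

## Interface

Orientations are given as a 3x3 rotation matrix whose columns are the frame's x, y, z axes.
In Python, from plant import arm, solve_ik, read_state, eyes, models gives the robot as it stands. The module is installed in compiled form; this text tells all that it offers. Calls block until the motion is done:
- arm.movep(position, orientation): joint-space move of the TCP to a pose.
- arm.movel(position, rotation=None, v=0.15): straight line of the TCP; rotation=None keeps the orientation; v is the mean speed in m/s.
- arm.move_joints(angles): joint-space move.
- arm.let_go() and arm.gripper_close(): open the fingers fully, or close them until they stop; the grip force is fixed at half the most.
- arm.dwell(seconds).
- solve_ik(position, orientation): joint angles nearest the present ones, or None.
- read_state(): the state.
- eyes.snapshot(name): name is "side" or "top" or "wrist"; returns the picture (384x512x3 uint8, blue, green, red); there is no depth.
- eyes.get_calibration(name): a dict with "camera_matrix" (3x3 intrinsics, pixels), "R" (3x3) and "t" (3): a world point X has camera coordinates R X + t. Camera axes: x right, y down, z forward; pixel columns grow to the right and rows downward; lengths in m; the calibration is good to about 2 mm. A picture is of the moment at which its call begins: read the wrist's pose just before it. get_calibration takes no time and is no camera call; for the wrist camera it gives the pose at the moment of the call.
A pose or a line that the arm cannot do raises arm.IKError and nothing moves.
- arm.close_job(): hands the job in; it is judged then, once.
Trained networks look in the newest picture that a camera, given by its name, has taken for a name from the list of things; names that differ only in an ending like _2 or _b are one class to them, and where a whole thing is asked for, a point or a joint stands for the part that bears it (a point fixed in the world has none). Each returns a list of dicts, best first, with "conf" (0 to 1); they miss things now and then, are a little off and sometimes report something else, mostly with a low value. They report only what shows in the picture. A call takes as long as a camera call. They do not tell look-alikes from the thing itself.
- models.look_for(label, camera): "point" ([x, y, z] in m, in world coordinates, good to about 4 mm: the middle of the surface that is visible of it).
- models.silhouettes(label, camera): "region" (384x512 bool, what is visible of it).
- models.tip_of(label, camera): "point" ([x, y, z] in m, in world coordinates, good to about 4 mm: a listed point, or the origin of a listed thing).
The state is a dict: "t": time; "joints": joint angles; "joint_vel": joint speeds; "joint_efforts": joint torques, N m; "position": TCP position; "eef_rot": TCP orientation; "contact_force": force on the tool from outside, world axes, zero at the start; "wrist_torque": the same for the moment, N m; "grip_width": finger opening in m; "gripper_force": force on a finger pad.
Only numpy, scipy, OpenCV 4.12 (cv2) and the standard library are available. Lean on these libraries where they do the work, as an engineer would, in place of code of your own. Each camera call takes 0.05 s, during which the arm holds its last target. There are 200 camera calls.

## Task

Press the red plunger of the spacer dispenser steadily all the way down once and let it come back up, so that a single brass spacer comes out onto the track in front. Then nudge that spacer sideways along the track with the fingertips, without picking it up, until it lies flat on the green pad, and move clear. The other spacers stay in the dispenser, and the things round about stay where they are.

Things in the scene. Friction and masses are not known exactly. Their poses are not given: they have to be found in the camera images.
- dispenser: Blue and aluminium spacer dispenser, fixed to the bench. Origin: on the bench under the axis of its square magazine (40 mm outside, 32 mm inside, top 74 mm above the bench). Own x points from the track to the plunger, y along the track, z up. Behind the magazine, a blue housing 56 mm high carries the plunger at x = 62 mm, y = 0 (collar round the stem to 62 mm).
- track_mid (a point): Middle of the floor of the straight track in front of the dispenser: x = -65 mm, y = 0, z = 8 mm in the dispenser's frame, same axes. The track runs along y, 40 mm wide between lips that rise 6 mm above its floor, end stops of that height at y = -100 and +100 mm; opposite the mouth (y = -20 to 20 mm) the front lip is 16 mm high. An ejected spacer rests near here.
- plunger (a joint): Travel of the red plunger in m: 0 up, 0.020 fully down on its stop. Springs back by itself: 4 N at the start, 10 N at the bottom, up to 18 N with the drag of the spacers; a fast jab (over 0.1 m/s) may throw the spacer. It drives a pusher that slides the lowest spacer out to the track; on release the next one drops. Each full press ejects one more; a half press leaves it short of the track.
- plunger_top (a point): Centre of the upper face of the red plunger's round cap, 36 mm in diameter; 100 mm above the bench when up. It moves with the plunger.
- brass_spacer_0: Lowest brass spacer in the magazine, the one that comes out: cylinder 29 mm in diameter, 21 mm high, about 40 g. Origin: centre of its underside (8 mm above the bench, on the magazine's floor and on the track alike); z is its axis. It slides, and should be pushed low so that it does not tip.
- brass_spacer_1: Second brass spacer, same size, on top of the lowest; origin at the centre of its underside. Stays in the dispenser.
- brass_spacer_2: Third brass spacer, same size, uppermost; origin at the centre of its underside. Stays in the dispenser.
- pad_green: Flat green pad on the floor of the track, at one end of it (either end), 40 mm across the track and 56 mm along it, reaching from the end stop inwards; no raised edge. Origin at its centre, 72 mm along the track from the middle.
- pad_orange: The same pad in orange, at the other end of the track. Not used.
- cast_hub: Grey cast hub, 62 mm in diameter, 31 mm high, standing loose beside the dispenser; origin under its centre. Leave alone.
- brass_nut: Brass hex nut, 32 x 28 x 14 mm, loose beside the dispenser; origin under its centre. Leave alone.
- tape_measure: Yellow and black tape measure, 65 x 73 x 40 mm, loose behind the dispenser; origin under its centre. Leave alone.
- masking_tape: Roll of beige masking tape lying flat, 105 mm in diameter, 24 mm high, loose behind the dispenser to the left; origin under its centre. Leave alone.
Not all that is in view belongs to the job. What is shaped like the brass_spacer_2 but purple is not meant.

How it is judged:
By the outcome, as a careful person would: the job done as asked, in the order asked, and still so for the second after the job is handed in, with the robot touching nothing.
It also fails if it takes over 40 s, if anything falls off the work surface, if the arm or the gripper's body presses on something with over 40 N, if the wrist force passes 120 N, or if a joint passes its speed limit or range.

## Working session

There is one attempt and no reset: what is moved stays moved. The work goes in short steps, each a Python script; the robot and the scene stay as the last script left them, time stands still between calls to the robot, and variables do not carry over. Pictures are saved under pics/ and viewed, at most 10 in all, crops included, and the job is handed in when it is done.

```bash
mkdir -p pics; python3 - <<'E'
from plant import *
import cv2,numpy as np
ims=[]
for c in ["top","side"]:
    im=eyes.snapshot(c); ims.append(im)
    for l in ["plunger_top","track_mid","dispenser","pad_green","pad_orange","brass_spacer_0"]:
        r=models.tip_of(l,c)
        print(c,l,[(np.round(d["point"],3),round(d["conf"],2)) for d in r[:3]])
    cv2.imwrite(f"pics/{c}0.png",im)
s=read_state();print(s["t"],s["position"],s["eef_rot"])
E
```

```text
top plunger_top [(array([0.594, 0.074, 0.097]), 0.72), (array([ 0.506, -0.032,  0.006]), 0.63)]
top track_mid [(array([0.477, 0.034, 0.008]), 0.73)]
top dispenser [(array([ 0.538,  0.051, -0.   ]), 0.58)]
top pad_green [(array([0.541, 0.054, 0.046]), 0.65), (array([ 0.502, -0.033,  0.005]), 0.63)]
top pad_orange [(array([0.457, 0.098, 0.01 ]), 0.71)]
top brass_spacer_0 [(array([ 0.632, -0.086, -0.006]), 0.6), (array([ 0.465,  0.196, -0.   ]), 0.56), (array([0.542, 0.053, 0.048]), 0.51)]
side plunger_top [(array([0.598, 0.074, 0.101]), 0.69)]
side track_mid [(array([0.482, 0.031, 0.006]), 0.9)]
side dispenser [(array([0.54 , 0.058, 0.   ]), 0.75)]
side pad_green [(array([ 0.502, -0.035,  0.008]), 0.5), (array([0.541, 0.056, 0.047]), 0.36)]
side pad_orange [(array([0.451, 0.105, 0.011]), 0.8)]
side brass_spacer_0 [(array([0.467, 0.193, 0.   ]), 0.78), (array([0.543, 0.055, 0.048]), 0.53), (array([ 0.634, -0.09 , -0.   ]), 0.45)]
0.7 [0.15996318 0.60418183 0.24831996] [[-9.66696197e-01  2.55926673e-01  2.96237945e-05]
 [ 2.55926675e-01  9.66696195e-01  5.96677759e-05]
 [-1.33666340e-05  6.52621313e-05 -9.99999998e-01]]
```

View pics/top0.png

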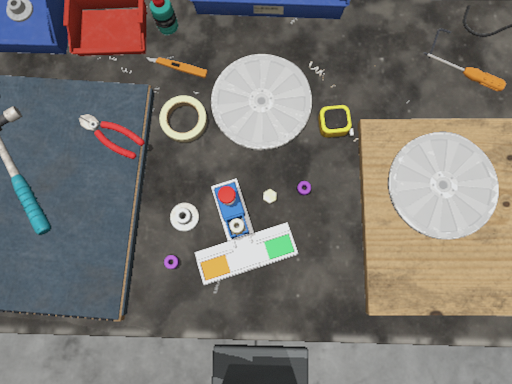

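View pics/side0.png

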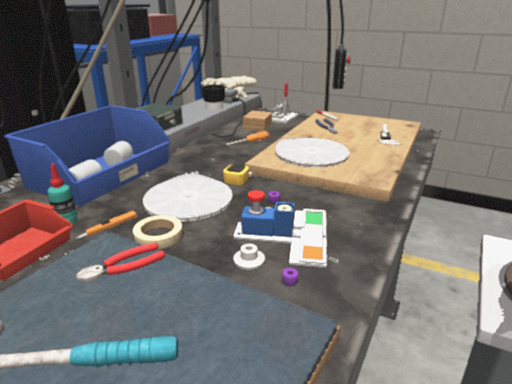

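The top view shows the dispenser's plunger at (228,195), the magazine at (237,226), the green pad at (279,245) on the right (−y) end and the orange pad at (215,267). The side view agrees. Next I go above the plunger and look from close by.

```bash
cat > h.py <<'E'
from plant import *
import cv2,numpy as np
yaw=np.radians(19.55)
ex=np.array([np.cos(yaw),np.sin(yaw),0]);ey=np.array([-np.sin(yaw),np.cos(yaw),0]);ez=np.array([0,0,1.])
O=np.array([0.540,0.0545,0])
R=np.column_stack([-ex,ey,-ez])
def W(x,y,z): return O+x*ex+y*ey+z*ez
def D(p): return np.round([(np.array(p)-O)@ex,(np.array(p)-O)@ey,p[2]],4)
E
python3 - <<'E'
from h import *
arm.gripper_close()
arm.movep(W(62-0,0,0)*0+W(.03,0,.26),R)
print(read_state()["t"],read_state()["contact_force"])
im=eyes.snapshot("wrist");cv2.imwrite("pics/w1.png",im)
for l in ["plunger_top","track_mid","dispenser","pad_green","pad_orange","brass_spacer_0"]:
    print(l,[(D(d["point"]),round(d["conf"],2)) for d in models.tip_of(l,"wrist")[:3]])
E
```

```text
3.875 [-0.49555722 -0.18282423 -1.56215029]
plunger_top [(array([ 0.0614, -0.0002,  0.098 ]), 0.71)]
track_mid []
dispenser [(array([0.0029, 0.0051, 0.0018]), 0.9)]
pad_green [(array([-0.063 , -0.0721,  0.0121]), 0.69)]
pad_orange [(array([-0.0591,  0.072 ,  0.0092]), 0.75), (array([ 0.0473, -0.0896, -0.0002]), 0.59)]
brass_spacer_0 [(array([ 0.041 , -0.1712, -0.0008]), 0.9), (array([-0.0247,  0.1539,  0.003 ]), 0.75), (array([ 0.0043, -0.0033,  0.0448]), 0.69)]
```

View pics/w1.png

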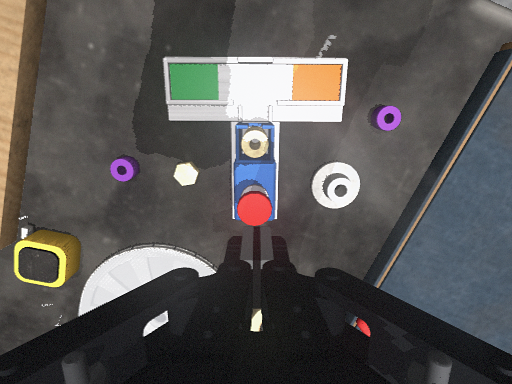

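The wrist view shows the cap at (255,208), the magazine at (255,140), green pad at (194,82) and orange pad at (316,83). All lie within a few mm of my frame, so I press.

```bash
python3 - <<'E'
from h import *
arm.movel(W(.062,0,.135),R,v=.12)
f0=read_state()["contact_force"][2]
z=.122
while z>.088:
    arm.movel(W(.062,0,z),R,v=.03)
    s=read_state();f=s["contact_force"][2]-f0
    print(round(z,4),round(s["position"][2],4),round(f,1))
    if f>35: break
    z-=.004 if z>.103 else .002
arm.dwell(.2); print(read_state()["contact_force"][2]-f0,read_state()["position"])
arm.movel(W(.062,0,.125),R,v=.04)
arm.movel(W(.04,0,.26),R,v=.2)
print(read_state()["t"])
im=eyes.snapshot("wrist");cv2.imwrite("pics/w2.png",im)
for l in ["plunger_top","brass_spacer_0"]:
    print(l,[(D(d["point"]),round(d["conf"],2)) for d in models.tip_of(l,"wrist")[:5]])
E
```

```text
0.122 0.1219 0.3
0.118 0.1178 0.6
0.114 0.1144 4.2
0.11 0.1104 5.0
0.106 0.1065 6.5
0.102 0.1027 7.5
0.1 0.1008 7.2
0.098 0.0989 7.9
0.096 0.0971 11.6
0.094 0.0969 27.3
0.092 0.0968 44.0
42.78858618087501 [0.59891448 0.07523538 0.09676185]
10.7083
plunger_top [(array([0.0664, 0.0011, 0.0997]), 0.62)]
brass_spacer_0 [(array([ 0.041 , -0.1662, -0.0014]), 0.79), (array([-0.0257,  0.1581,  0.0017]), 0.74), (array([-0.0616,  0.0012,  0.0078]), 0.68), (array([0.0012, 0.0013, 0.0268]), 0.58)]
```

View pics/w2.png

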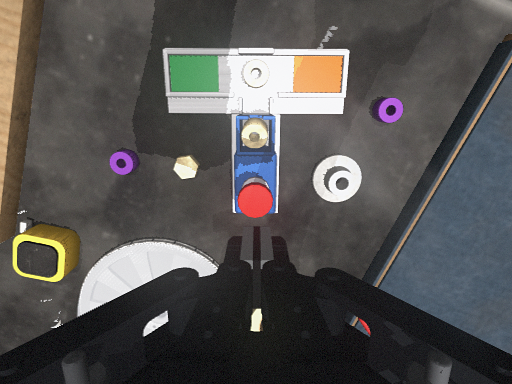

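The spacer came out and stands on the track at (257,73), and the next one has dropped in the magazine. Now I push it low from the orange side, in two stages.

```bash
python3 - <<'E'
from h import *
x=-.064
arm.movel(W(x,.05,.16),R,v=.2)
arm.movel(W(x,.05,.06),R,v=.15)
arm.movel(W(x,.05,.0295),R,v=.06)
f0=read_state()["contact_force"].copy();print(f0)
for y in np.arange(.04,-.031,-.01):
    arm.movel(W(x,y,.0295),R,v=.04)
    f=read_state()["contact_force"]-f0; print(round(y,3),np.round([f@ex,f@ey,f[2]],1))
    if np.linalg.norm(f)>12: print("stop");break
print(read_state()["t"])
for c in ["wrist","side","top"]:
    im=eyes.snapshot(c);cv2.imwrite(f"pics/{c}3.png",im)
    print(c,[(D(d["point"]),round(d["conf"],2)) for d in models.tip_of("brass_spacer_0",c)[:5]])
E
```

```text
[-0.47973509  1.2348567   1.08536559]
0.04 [ 0.  -1.2 -1.7]
0.03 [ 0.3 -1.2 -1. ]
0.02 [ 0.2 -2.3 -1.6]
0.01 [-0.4 -1.6 -1. ]
-0.0 [-0.2 -1.6 -1.9]
-0.01 [ 0.5 -1.5 -1.4]
-0.02 [ 0.5 -1.4 -1.8]
-0.03 [ 0.  -1.3 -1. ]
16.45
wrist [(array([-0.0618, -0.0572,  0.0117]), 0.64)]
side [(array([-0.0227,  0.1569, -0.001 ]), 0.64), (array([-0.0641, -0.0621,  0.01  ]), 0.59), (array([ 0.0371, -0.1647,  0.0041]), 0.42)]
top [(array([-0.0209,  0.1571, -0.0039]), 0.67), (array([ 0.0467, -0.0873,  0.0005]), 0.56), (array([ 0.0368, -0.1639,  0.0009]), 0.42)]
```

View pics/wrist3.png

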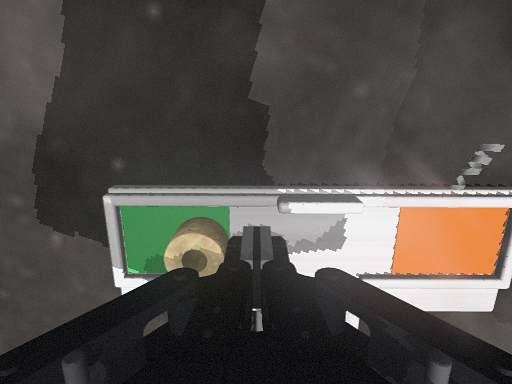

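The wrist view shows the upright spacer at (197,245), in contact with the finger, on the green pad near its inner edge (column 230). Its y is about −0.059. I push about 13 mm more, then back off and check.

```bash
python3 - <<'E'
from h import *
x=-.064
arm.movel(W(x,-.043,.0295),R,v=.04)
arm.movel(W(x,-.030,.0295),R,v=.06)
arm.movel(W(x,-.030,.12),R,v=.12)
arm.movel(W(0.02,-.03,.27),R,v=.2)
print(read_state()["t"])
im=eyes.snapshot("wrist");cv2.imwrite("pics/w4.png",im)
print([(D(d["point"]),round(d["conf"],2)) for d in models.tip_of("brass_spacer_0","wrist")[:5]])
E
```

```text
19.5
[(array([ 0.04  , -0.1667, -0.0009]), 0.98), (array([-0.0234,  0.16  ,  0.0031]), 0.82), (array([-0.064 , -0.0702,  0.0083]), 0.78), (array([0.0014, 0.0001, 0.0275]), 0.66), (array([-0.0647, -0.0006,  0.0121]), 0.51)]
```

View pics/w4.png

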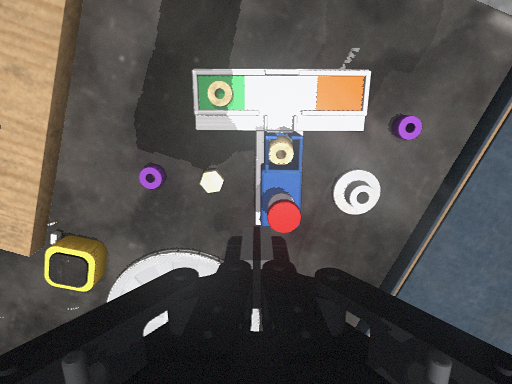

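The spacer stands at (220,93), central on the green pad. The track middle is empty, the plunger is up and everything else is where it was.

```bash
python3 -c "
from h import *
print(arm.close_job())"
```

```text
the job is handed in; nothing more can be done
None
```

I pressed the plunger fully once and one brass spacer came out. I nudged it along the track until it lay flat near the middle of the green pad, moved the arm clear and handed the job in at about 20 s; the last picture shows the other items where they were.

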